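# Shut off and vent the pressure calibration manifold

### The job

Take the pressure off the calibration manifold so that its gauges can be changed: push the lever of the air inlet valve (the valve in front of the regulator) round until it is fully closed, across its pipe, and only then push the lever of the vent valve (the valve in front of the silencer) round until it is fully open, in line with its pipe. Push the levers round gently with a fingertip, without gripping them or forcing them against their stops. Leave the gauges, the two gauge valves and the loose things on the bench alone.

Things in the scene. Friction and masses are not known exactly. Their poses are not given: they have to be found in the camera images.
- manifold: Fixed aluminium base plate 285 x 520 x 10 mm (x -90 to 195 mm) with a 32 mm square steel header bar 480 mm long (x -68 to -36 mm, top z = 71 mm). Four valve units side by side on it, 120 mm apart; which stands where varies. Origin on the bench below the middle of the row of valve stems; +x from header to instruments (roughly away from the robot), +y along the header.
- inlet_unit: Air inlet unit: ball valve, and behind it on its pipe the regulator (a grey 50 mm square block with a round black knob of 46 mm on top, top at z = 148 mm, 128 mm behind the stem, with a steel pipe down to the plate behind it). Origin on the bench below the valve stem (the lever's axis); +x along its pipe, away from the header, z up.
- inlet_lever (a joint): 0 = fully closed, lever across its pipe, pointing to the unit's +y; 1.571 = fully open, in line, pointing to the unit's -x over the header. Opening is anticlockwise from above. Stays where left (friction 0.35 N m), solid stop at both ends.  Starts open or partly open (1.1 to 1.571).
- inlet_tip (a point): Outer end of the inlet valve's lever, 90 mm from its stem axis, at mid height of the lever (z = 107 mm). All four levers are alike: a black plastic sleeve 20 mm wide, 14 mm high (z = 100 to 114 mm), from 32 to 90 mm from the stem axis, on a lower 16 mm wide steel strip. 
- vent_unit: Vent unit: ball valve, and behind it the silencer (a small upright copper-coloured ribbed cylinder, 25 mm thick, top at z = 130 mm, 115 mm behind the stem). Origin on the bench below the valve stem (the lever's axis); +x along its pipe, away from the header, z up.
- vent_lever (a joint): 0 = fully closed, lever across its pipe, pointing to the unit's +y; 1.571 = fully open, in line, pointing to the unit's -x over the header. Opening is anticlockwise from above. Stays where left (friction 0.35 N m), solid stop at both ends.  Starts closed (0).
- vent_tip (a point): Outer end of the vent valve's lever, 90 mm from its stem axis, z = 107 mm.
- reference_unit: Reference gauge unit: ball valve, and behind it an upright dial gauge of 100 mm diameter and 36 mm depth (its face 97 mm behind the stem, top at z = 208 mm). To be left alone, open. Origin on the bench below the valve stem (the lever's axis); +x along its pipe, away from the header, z up.
- reference_lever (a joint): 0 = fully closed, lever across its pipe, pointing to the unit's +y; 1.571 = fully open, in line, pointing to the unit's -x over the header. Opening is anticlockwise from above. Stays where left (friction 0.35 N m), solid stop at both ends.  Starts open (1.42 to 1.571).
- test_unit: Test gauge unit: the same with a small dial gauge of 63 mm diameter and 28 mm depth (face 101 mm behind the stem, top at z = 160 mm). To be left alone, open. Origin on the bench below the valve stem (the lever's axis); +x along its pipe, away from the header, z up.
- test_lever (a joint): 0 = fully closed, lever across its pipe, pointing to the unit's +y; 1.571 = fully open, in line, pointing to the unit's -x over the header. Opening is anticlockwise from above. Stays where left (friction 0.35 N m), solid stop at both ends.  Starts open (1.42 to 1.571).
- spanner: Loose steel spanner, 170 mm long, lying on the bench between robot and manifold.
- adapter: Loose brass adapter, 24 mm wide, 30 mm high, standing on the base plate between two units. Origin under its middle.
- tape_roll: Loose white roll of thread tape, 48 mm wide, 14 mm high, lying on the base plate between two units.
- spare_gauge: Loose spare dial gauge of 63 mm, lying on its back on the bench left of the manifold, 29 mm high.
- leak_fluid: Loose white bottle, 56 mm thick, 150 mm high, standing on the bench right of the manifold.
- calculator: Loose desk calculator, 100 x 160 mm, 19 mm high, lying on the bench at the left.
- pen: Loose pen, 130 mm long, lying on the bench at the right.

How it is judged (in metres and radians):
On the way, in this order (a step that is already met when the one before it is completed fails the run):
1. the air inlet is fully closed, the vent still closed (value of joint inlet_lever below 0.08 rad and value of joint vent_lever below 0.1 rad), for 0.2 s.
2. the vent is fully open, the inlet still closed (value of joint vent_lever above 1.49 rad and value of joint inlet_lever below 0.08 rad), for 0.2 s.
At the end, for the whole second after the job is handed in: The inlet lever is within 0.08 rad of its closed stop and the vent lever within 0.08 rad of its open stop; both gauge valves are still open (above 1.3 rad) and every loose thing is within 20 mm of where it was (all of step 2 and value of joint each of reference_lever, test_lever above 1.3 rad and distance of each of spanner, adapter, tape_roll, spare_gauge, leak_fluid, calculator, pen from where it was at the start of the episode below 0.02 m); the robot touches nothing.
It fails at once if the vent is opened while the air inlet is not yet closed (value of joint vent_lever above 0.2 rad and value of joint inlet_lever above 0.12 rad).
It fails at once if a lever is gripped or forced (over 35 N from the fingers) (contact force between the fingers and inlet_unit above 35 N or contact force between the fingers and vent_unit above 35 N).
It fails at once if the robot pushes on a gauge, or on the lever under it (over 8 N), or moves that lever (contact force between any of the fingers, the arm and reference_unit above 8 N or contact force between any of the fingers, the arm and test_unit above 8 N or value of joint any of reference_lever, test_lever below 1.3 rad).
It fails at once if a loose thing is lifted, carried or shoved (more than 20 mm) (distance of any of spanner, adapter, tape_roll, spare_gauge, leak_fluid, calculator, pen from where it was at the start of the episode above 0.02 m).
It also fails if it takes over 51 s, if anything falls off the work surface, if the arm or the gripper's body presses on something with over 40 N, if the wrist force passes 120 N, or if a joint passes its speed limit or range.

### The arm

A 6-joint arm with a two-finger parallel gripper is mounted at the origin on the work surface. World frame = base frame: x ahead of the robot, y to its left, z up, the work surface at z = 0. Lengths are in mm, angles in rad, forces in N, time in s.
With the tool pointing down it reaches from about 300 to 775 mm from the base axis. Payload 14.6 kg.
Tool frame: the origin (TCP) lies at the very end of the fingers, on their centre line; the grasp point (between the pads) lies 19 mm behind it; z points along the fingers, y is the line along which they close (so a half turn about z gives the same grasp; the last joint's range is limited). The gripper opens to 94 mm and grips with 3 to 60 N. Pads are 16 mm wide; open, the fingers measure 119 mm over their backs; the gripper's body (75 mm by 177 mm) begins 78 mm behind the grasp point.
Start: joints at [-1.197, 0.3, 1.521, -0, 1.321, -0.067], TCP at [234.657, -497.419, 205.446] pointing down, gripper open.
Joint ranges: [-3.03, 3.03], [-0.79, 2.21], [0.23, 2.52], [-1.04, 4.18], [0, 3.07], [-2.55, 2.55]. Speed limits (rad/s): [2.22, 2.22, 2.57, 3.14, 3.14, 3.14].

### API

Orientations are given as [roll, pitch, yaw] about the fixed x, y, z axes, in that order (R = Rz(yaw) Ry(pitch) Rx(roll)).
In Python, from cell import manip, camera, get_calibration gives the robot as it stands.
- The arm moves only by the tool arm_command, never from a script. Its argument "targets" is a list of rows, each an object of numbers: "hand": the opening, from -1 (shut) to 1 (fully open), so that 0 is half open; "x", "y", "z": the shift along the tool's x, y, z in m; "yaw": the turn about the tool's z in rad. In form: [{"hand": .., "x": .., "y": .., "z": .., "yaw": ..}, ...]. A call has 1 to 10 rows; each row shifts and turns the commanded pose from where the row before left it, along the tool's axes as they then stand; what a row does not reach is not made up. A row lasts 1/10 s, in which the tool goes at most 50 mm and 8.59 degrees, less where a joint would pass 70% of its speed; a pose out of reach is approached as far as the arm can. A call is refused whole if a number of a shift passes 0.05 or a number of a turn 0.15, either way. A call with a gripper value outside its range is refused whole. The fingers move at their own pace and stop on an object; "newtons" is the grip in N (left out, the last holds). Time passes only in rows, so rows that do not move let the fingers close. It gives the time, the measured TCP pose, the force, the opening and the grip force at its end, in the units of the state.
- manip.read_state(): the state, without advancing time (a new reading comes with each control period).
- camera(name): name is "scene" or "top" or "wrist"; returns the picture (480x640x3 uint8, red, green, blue); there is no depth.
- get_calibration(name): a dict with "K" (3x3 intrinsics, pixels), "cam_to_world" (4x4, takes a point from camera to world coordinates). Camera axes: x right, y up, looking along -z (the intrinsics and any distortion apply to the point x, -y, -z); pixel columns grow to the right and rows downward; lengths in mm; the calibration is good to about 2 mm. A picture is of the moment at which its call begins: read the wrist's pose just before it. get_calibration takes no time and is no camera call; for the wrist camera it gives the pose at the moment of the call.
- manip.sign_off(): hands the job in; it is judged then, once.
The state is a dict: "clock": time; "joints": joint angles; "qd": joint speeds; "effort": joint torques, N m; "eef_pos": TCP position; "eef_rot": TCP orientation; "wrist_force": force on the tool from outside, world axes, zero at the start; "moment": the same for the moment, N m; "finger_gap": finger opening in mm; "finger_force": force on a finger pad.
Only numpy, scipy, OpenCV 4.12 (cv2) and the standard library are available. Lean on these libraries where they do the work, as an engineer would, in place of code of your own. Each camera call takes 0.05 s, during which the arm holds its last target. There are 200 camera calls.

## Working session

There is one attempt and no reset: what is moved stays moved. The work goes in short steps, Python scripts to look and compute and a tool call to move; the robot and the scene stay as the last step left them, time stands still between calls to the robot, and variables do not carry over. Pictures are saved under pics/ and viewed, at most 10 in all, crops included, and the job is handed in when it is done.

Besides the shell and the picture viewer there is one more tool, called after "Emit:" as name([rows], argument=value, ...), one row to a line, values as JSON. arm_command: Moves the arm, as the interface text tells. Its arguments: {"type":"object","properties":{"targets":{"type":"array"},"newtons":{"type":"number"}},"required":["targets"]}

```bash
mkdir -p pics
python3 - <<'E'
from cell import manip,camera,get_calibration
import cv2,numpy as np
for n in("top","scene"):
    im=camera(n); cv2.imwrite(f"pics/{n}0.png",im[:,:,::-1]); c=get_calibration(n); print(n,np.round(c["K"],1).tolist(),np.round(c["cam_to_world"],3).tolist(),[k for k in c])
s=manip.read_state(); print(s["clock"],s["eef_pos"],s["eef_rot"],s["finger_gap"])
E
```

```text
top [[473.1, 0.0, 315.6], [0.0, 473.1, 236.5], [0.0, 0.0, 1.0]] [[0.016, 0.991, -0.132, 328.266], [-1.0, 0.015, -0.009, 22.585], [-0.007, 0.132, 0.991, 1203.087], [0.0, 0.0, 0.0, 1.0]] ['K', 'cam_to_world']
scene [[533.8, 0.0, 333.6], [0.0, 533.8, 236.0], [0.0, 0.0, 1.0]] [[-0.141, -0.824, 0.548, 1344.901], [0.99, -0.119, 0.075, 148.184], [0.003, 0.553, 0.833, 1422.384], [0.0, 0.0, 0.0, 1.0]] ['K', 'cam_to_world']
0.1 [ 234.56599426 -497.22184481  204.95846957] [-3.14058985e+00 -4.46614807e-05  4.40743234e-01] 94.119016777641
```

View pics/top0.png

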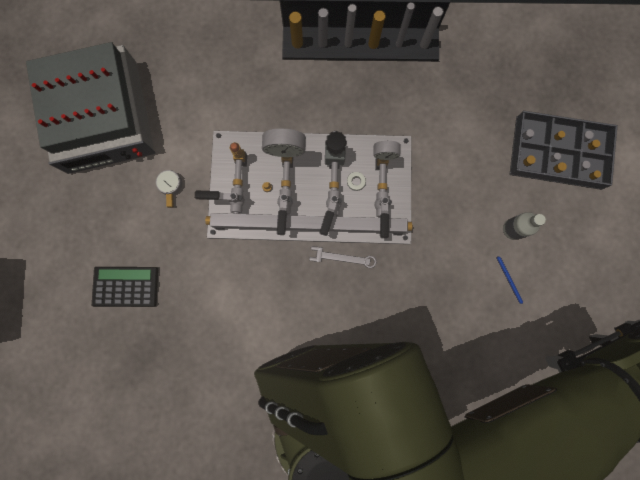

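View pics/scene0.png

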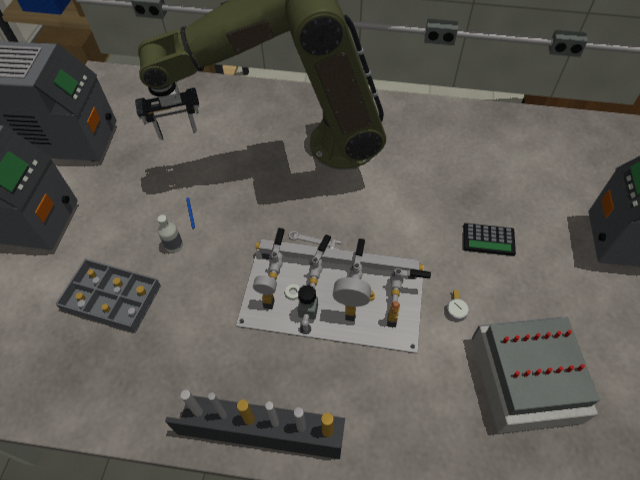

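The top view shows, from left to right, vent (lever closed, pointing left, tip about (196,195)), reference, inlet (lever tip about (326,232), stem about (335,200)) and test. I'll enlarge the crop to measure.

Run:
```python
import cv2
im=cv2.imread("pics/top0.png")[122:252,185:425]
cv2.imwrite("pics/crop0.png",cv2.resize(im,(792,429),interpolation=cv2.INTER_CUBIC))
```

```text
(no output)
```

View pics/crop0.png

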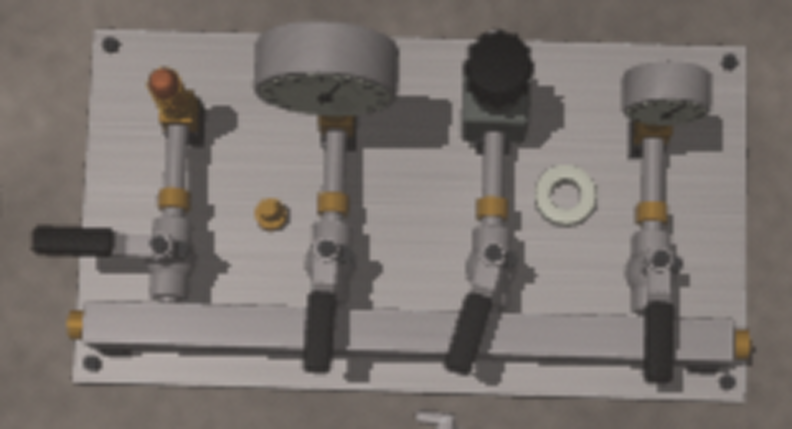

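The enlarged crop gives plate corners at (95,30), (745,46), (744,400), (73,382). The stems are vent (161,244), reference (326,248), inlet (493,252) and test (660,259). The inlet tip is at (458,371) and the vent tip at (33,240).

```bash
cat > h.py <<'E'
import numpy as np
from cell import get_calibration
def ray(name,uv,z,c=None):
    c=c or get_calibration(name); K=np.array(c["K"]);T=np.array(c["cam_to_world"])
    d=np.linalg.solve(K,[*uv,1]); d=T[:3,:3]@[d[0],-d[1],-d[2]]; o=T[:3,3]
    return (o+d*(z-o[2])/d[2])[:2]
E
python3 - <<'E'
from h import *
f=lambda p,z: ray("top",(p[0]/3.3+185-.35,p[1]/3.3+122-.35),z)
C=np.array([f(p,10) for p in[(95,30),(745,46),(744,400),(73,382)]])
M=np.array([(195,260),(195,-260),(-90,-260),(-90,260)],float)
a=C-C.mean(0);b=M-M.mean(0)
th=np.arctan2((b[:,0]*a[:,1]-b[:,1]*a[:,0]).sum(),(a*b).sum())
R=np.array([[np.cos(th),-np.sin(th)],[np.sin(th),np.cos(th)]]); t=C.mean(0)-R@M.mean(0)
print("th",th,"t",t,"res",(C-(M@R.T+t)).round(1).tolist())
for n,y in zip("VRIT",(180,60,-60,-180)): print(n,(R@[0,y]+t).round(1))
for n,p in dict(V=(161,244),R=(326,248),I=(493,252),T=(660,259)).items(): print("stem",n,f(p,115).round(1))
for n,p in dict(V=(33,240),I=(458,371),T=(658,382),R=(317,371)).items(): print("tip",n,f(p,107).round(1))
E
```

```text
th -0.012290907896483707 t [566.05501906  50.65037358] res [[-1.3, -2.0], [-1.0, 1.5], [1.4, 1.7], [1.0, -1.2]]
V [568.3 230.6]
R [566.8 110.6]
I [565.3  -9.3]
T [ 563.8 -129.3]
stem V [566.9 227.1]
stem R [565.7 109.4]
stem I [564.6  -9.4]
stem T [ 561.3 -127.9]
tip V [570.2 320.7]
tip I [480.   14.3]
tip T [ 474.3 -127.3]
tip R [478.4 114.2]
```

Emit:
arm_command([
  {"hand": -1, "yaw": 0.11},
  {"hand": -1, "yaw": 0.11},
  {"hand": -1, "yaw": 0.11},
  {"hand": -1, "yaw": 0.11},
  {"hand": -1, "x": 0.017, "y": -0.031},
  {"hand": -1, "x": 0.017, "y": -0.031},
  {"hand": -1, "x": 0.017, "y": -0.031},
  {"hand": -1, "x": 0.017, "y": -0.031},
  {"hand": -1, "x": 0.017, "y": -0.031},
  {"hand": -1, "x": 0.017, "y": -0.031},
], newtons=20)

```text
schema error: expected keys hand, x, y, z, yaw
```

Emit:
arm_command([
  {"hand": -1, "x": 0.017, "y": -0.031},
  {"hand": -1, "x": 0.017, "y": -0.031},
  {"hand": -1, "x": 0.017, "y": -0.031},
  {"hand": -1, "x": 0.017, "y": -0.031},
  {"hand": -1, "x": 0.017, "y": -0.031},
  {"hand": -1, "x": 0.017, "y": -0.031},
  {"hand": -1, "x": 0.017, "y": -0.031},
  {"hand": -1, "x": 0.017, "y": -0.031},
  {"hand": -1, "x": 0.017, "y": -0.031},
  {"hand": -1},
])

```text
schema error: expected keys hand, x, y, z, yaw
```

Emit:
arm_command([
  {"hand": -1, "x": 0, "y": 0, "z": 0, "yaw": 0.11},
  {"hand": -1, "x": 0, "y": 0, "z": 0, "yaw": 0.11},
  {"hand": -1, "x": 0, "y": 0, "z": 0, "yaw": 0.11},
  {"hand": -1, "x": 0, "y": 0, "z": 0, "yaw": 0.11},
  {"hand": -1, "x": 0.017, "y": -0.031, "z": 0, "yaw": 0},
  {"hand": -1, "x": 0.017, "y": -0.031, "z": 0, "yaw": 0},
  {"hand": -1, "x": 0.017, "y": -0.031, "z": 0, "yaw": 0},
  {"hand": -1, "x": 0.017, "y": -0.031, "z": 0, "yaw": 0},
  {"hand": -1, "x": 0.017, "y": -0.031, "z": 0, "yaw": 0},
  {"hand": -1, "x": 0.017, "y": -0.031, "z": 0, "yaw": 0},
], newtons=20)

```text
clock: 1.1
eef_pos: [336.9, -309.9, 205.3]
eef_rot: [-3.141, 0.0, 0.001]
wrist_force: [-0.3, -0.4, 0.6]
finger_gap: 17.8
finger_force: 0.0
```

Emit:
arm_command([
  {"hand": -1, "x": 0.017, "y": -0.031, "z": 0, "yaw": 0},
  {"hand": -1, "x": 0.017, "y": -0.031, "z": 0, "yaw": 0},
  {"hand": -1, "x": 0.017, "y": -0.031, "z": 0, "yaw": 0},
  {"hand": -1, "x": 0.017, "y": -0.031, "z": 0, "yaw": 0},
  {"hand": -1, "x": 0.017, "y": -0.031, "z": 0, "yaw": 0},
  {"hand": -1, "x": 0.017, "y": -0.031, "z": 0, "yaw": 0},
  {"hand": -1, "x": 0.017, "y": -0.031, "z": 0, "yaw": 0},
  {"hand": -1, "x": 0.017, "y": -0.031, "z": 0, "yaw": 0},
  {"hand": -1, "x": 0.015, "y": -0.025, "z": 0, "yaw": 0},
  {"hand": -1, "x": 0, "y": 0, "z": 0, "yaw": 0},
])

```text
clock: 2.1
eef_pos: [488.1, -35.8, 205.0]
eef_rot: [-3.141, 0.001, 0.004]
wrist_force: [-0.2, 0.1, -0.6]
finger_gap: 0.3
finger_force: 0.0
```

Run:
```python
from cell import manip,camera,get_calibration
import cv2,numpy as np,json
s=manip.read_state(); c=get_calibration("wrist"); im=camera("wrist"); cv2.imwrite("pics/w1.png",im[:,:,::-1])
json.dump({k:np.array(c[k]).tolist() for k in("K","cam_to_world")},open("w1.json","w"))
print(s["eef_pos"],s["finger_gap"],np.round(c["cam_to_world"],2).tolist())
```

```text
[488.12434183 -35.83757831 205.01799892] 0.3457115456952227 [[0.0, 0.97, 0.25, 559.36], [-1.0, 0.0, 0.0, -35.01], [-0.0, -0.25, 0.97, 384.58], [0.0, 0.0, 0.0, 1.0]]
```

View pics/w1.png

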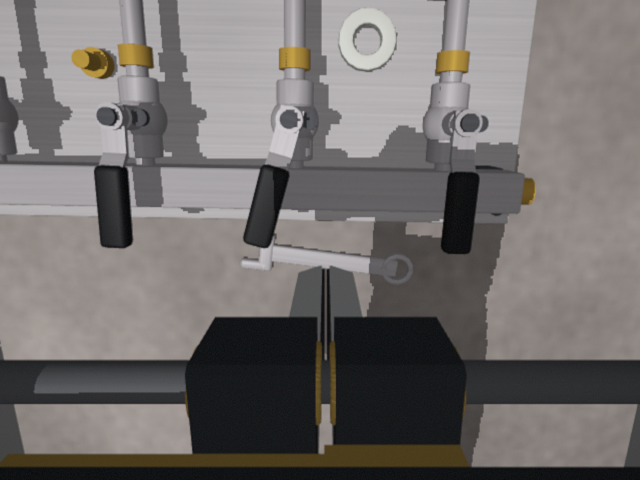

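The wrist view shows the inlet stem at (289,119) with its tip centre at (258,243), and the reference stem at (107,117). The fingertip is to the right of the inlet lever.

Run:
```python
from h import *
import json
c=json.load(open("w1.json"))
for n,p,z in(("Istem",(289,119),118),("Itip",(258,243),112),("Rstem",(107,117),118),("Rtip",(116,246),112),("Tstem",(469,122),118),("Ttip",(456,251),112),("finger",(326,268),205)): print(n,ray("w",p,z,c).round(1))
```

```text
Istem [565.4 -11.7]
Itip [481.6  12.1]
Rstem [566.2 103.9]
Rtip [479. 112.]
Tstem [ 564.  -126.3]
Ttip [ 476.4 -127.3]
finger [496.1 -35.5]
```

Emit:
arm_command([
  {"hand": -1, "x": 0, "y": 0, "z": 0.036, "yaw": 0},
  {"hand": -1, "x": 0, "y": 0, "z": 0.036, "yaw": 0},
  {"hand": -1, "x": 0, "y": 0, "z": 0.036, "yaw": 0},
  {"hand": -1, "x": 0, "y": 0, "z": 0, "yaw": 0},
  {"hand": -1, "x": 0.004, "y": -0.005, "z": 0, "yaw": 0},
  {"hand": -1, "x": 0.004, "y": -0.005, "z": 0, "yaw": 0},
  {"hand": -1, "x": 0, "y": -0.005, "z": 0, "yaw": 0},
  {"hand": -1, "x": 0, "y": -0.005, "z": 0, "yaw": 0},
  {"hand": -1, "x": 0, "y": -0.005, "z": 0, "yaw": 0},
  {"hand": -1, "x": 0, "y": 0, "z": 0, "yaw": 0},
])

```text
clock: 3.15
eef_pos: [495.6, -12.9, 98.0]
eef_rot: [3.141, -0.001, 0.001]
wrist_force: [0.4, -1.2, 0.6]
finger_gap: 0.5
finger_force: 0.6
```

Emit:
arm_command([
  {"hand": -1, "x": 0.0005, "y": -0.006, "z": 0, "yaw": 0},
  {"hand": -1, "x": 0.0005, "y": -0.006, "z": 0, "yaw": 0},
  {"hand": -1, "x": 0.0005, "y": -0.006, "z": 0, "yaw": 0},
  {"hand": -1, "x": 0.002, "y": -0.005, "z": 0, "yaw": 0},
  {"hand": -1, "x": 0.002, "y": -0.005, "z": 0, "yaw": 0},
  {"hand": -1, "x": 0.002, "y": -0.005, "z": 0, "yaw": 0},
  {"hand": -1, "x": 0.002, "y": -0.005, "z": 0, "yaw": 0},
  {"hand": -1, "x": 0, "y": 0, "z": 0, "yaw": 0},
])

```text
clock: 3.95
eef_pos: [504.5, 24.9, 97.4]
eef_rot: [3.141, 0.001, 0.001]
wrist_force: [-1.4, -1.2, 0.2]
finger_gap: 0.5
finger_force: 1.0
```

Emit:
arm_command([
  {"hand": -1, "x": 0.004, "y": -0.0045, "z": 0, "yaw": 0},
  {"hand": -1, "x": 0.004, "y": -0.0045, "z": 0, "yaw": 0},
  {"hand": -1, "x": 0.004, "y": -0.0045, "z": 0, "yaw": 0},
  {"hand": -1, "x": 0.004, "y": -0.0045, "z": 0, "yaw": 0},
  {"hand": -1, "x": 0.0045, "y": -0.0025, "z": 0, "yaw": 0},
  {"hand": -1, "x": 0.0045, "y": -0.0025, "z": 0, "yaw": 0},
  {"hand": -1, "x": 0.0045, "y": -0.0025, "z": 0, "yaw": 0},
])

```text
clock: 4.65
eef_pos: [533.6, 50.0, 97.2]
eef_rot: [3.141, 0.002, 0.001]
wrist_force: [-3.3, -3.7, 0.6]
finger_gap: 0.4
finger_force: 2.3
```

Run:
```python
from cell import manip,camera
import cv2
im=camera("wrist"); cv2.imwrite("pics/w2.png",im[:,:,::-1]); s=manip.read_state(); print(s["eef_pos"],s["wrist_force"])
```

```text
[534.15630906  50.34821122  97.21392236] [-2.17736904 -1.24186035 -0.66032747]
```

View pics/w2.png

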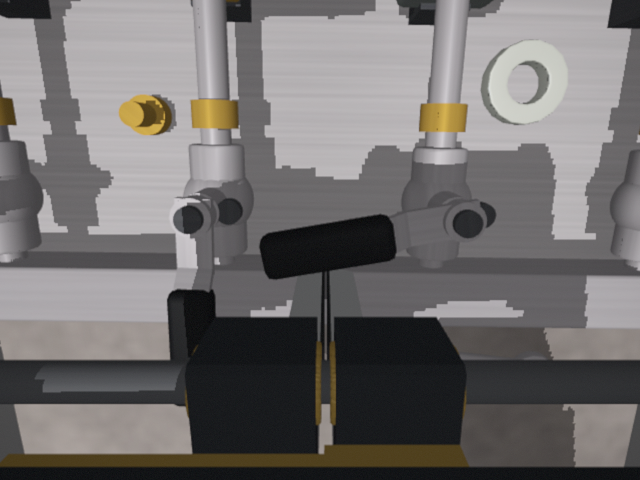

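The lever is about 10° short of closed, with the fingertip on its outer half. The reference lever is clear of the finger.

Emit:
arm_command([
  {"hand": -1, "x": 0.003, "y": -0.001, "z": 0, "yaw": 0},
  {"hand": -1, "x": 0.003, "y": -0.001, "z": 0, "yaw": 0},
  {"hand": -1, "x": 0.003, "y": -0.001, "z": 0, "yaw": 0},
  {"hand": -1, "x": 0.002, "y": -0.001, "z": 0, "yaw": 0},
])

```text
clock: 5.1
eef_pos: [544.6, 54.1, 97.2]
eef_rot: [3.141, 0.002, 0.001]
wrist_force: [-5.0, -4.2, 0.2]
finger_gap: 0.6
finger_force: 2.2
```

Emit:
arm_command([
  {"hand": -1, "x": 0.001, "y": 0, "z": 0, "yaw": 0},
  {"hand": -1, "x": 0.001, "y": 0, "z": 0, "yaw": 0},
])

```text
clock: 5.3
eef_pos: [546.5, 54.4, 97.2]
eef_rot: [-3.141, 0.002, 0.001]
wrist_force: [-5.2, -0.2, 0.5]
finger_gap: 0.2
finger_force: 3.0
```

Emit:
arm_command([
  {"hand": -1, "x": 0.001, "y": 0, "z": 0, "yaw": 0},
  {"hand": -1, "x": 0.001, "y": 0, "z": 0, "yaw": 0},
])

```text
clock: 5.5
eef_pos: [547.3, 54.5, 97.0]
eef_rot: [-3.141, 0.005, 0.001]
wrist_force: [-19.5, -1.2, 8.7]
finger_gap: 0.5
finger_force: 9.8
```

Emit:
arm_command([
  {"hand": -1, "x": 0.001, "y": 0, "z": 0, "yaw": 0},
])

```text
clock: 5.6
eef_pos: [547.5, 54.5, 97.0]
eef_rot: [-3.141, 0.007, 0.001]
wrist_force: [-25.6, -0.8, 13.0]
finger_gap: 0.4
finger_force: 13.4
```

The stop is reached: the force rose to 26 N with almost no travel. Back off and lift.

Emit:
arm_command([
  {"hand": -1, "x": -0.004, "y": 0, "z": 0, "yaw": 0},
  {"hand": -1, "x": -0.01, "y": 0, "z": 0, "yaw": 0},
  {"hand": -1, "x": -0.01, "y": 0, "z": 0, "yaw": 0},
  {"hand": -1, "x": 0, "y": 0, "z": -0.03, "yaw": 0},
  {"hand": -1, "x": 0, "y": 0, "z": -0.03, "yaw": 0},
  {"hand": -1, "x": 0, "y": 0, "z": -0.03, "yaw": 0},
  {"hand": -1, "x": 0.006, "y": -0.02, "z": 0, "yaw": 0},
  {"hand": -1, "x": 0.012, "y": -0.035, "z": 0, "yaw": 0},
  {"hand": -1, "x": 0.012, "y": -0.035, "z": 0, "yaw": 0},
  {"hand": -1, "x": 0.012, "y": -0.035, "z": 0, "yaw": 0},
])

```text
clock: 6.6
eef_pos: [568.0, 180.7, 187.8]
eef_rot: [-3.141, -0.001, 0.001]
wrist_force: [0.4, 0.1, 0.7]
finger_gap: 0.3
finger_force: 0.0
```

Emit:
arm_command([
  {"hand": -1, "x": 0.012, "y": -0.035, "z": 0, "yaw": 0},
  {"hand": -1, "x": 0.012, "y": -0.035, "z": 0, "yaw": 0},
  {"hand": -1, "x": 0.008, "y": -0.03, "z": 0, "yaw": 0},
  {"hand": -1, "x": 0, "y": -0.015, "z": 0, "yaw": 0},
  {"hand": -1, "x": 0, "y": 0, "z": 0, "yaw": 0},
])

```text
clock: 7.1
eef_pos: [599.2, 295.5, 187.0]
eef_rot: [3.142, 0.0, 0.003]
wrist_force: [0.2, -0.6, 0.5]
finger_gap: 0.2
finger_force: 0.0
```

Run:
```python
from cell import manip,camera,get_calibration
import cv2,numpy as np,json
s=manip.read_state(); im=camera("top"); cv2.imwrite("pics/t2.png",cv2.resize(im[122:252,185:425,::-1],(792,429),interpolation=cv2.INTER_CUBIC))
c=get_calibration("wrist"); im=camera("wrist"); cv2.imwrite("pics/w3.png",im[:,:,::-1])
json.dump({k:np.array(c[k]).tolist() for k in("K","cam_to_world")},open("w3.json","w"))
print(s["eef_pos"],s["eef_rot"])
```

```text
[599.24062516 295.52563363 187.02563706] [3.14158345e+00 4.86950193e-04 2.70144865e-03]
```

View pics/w3.png

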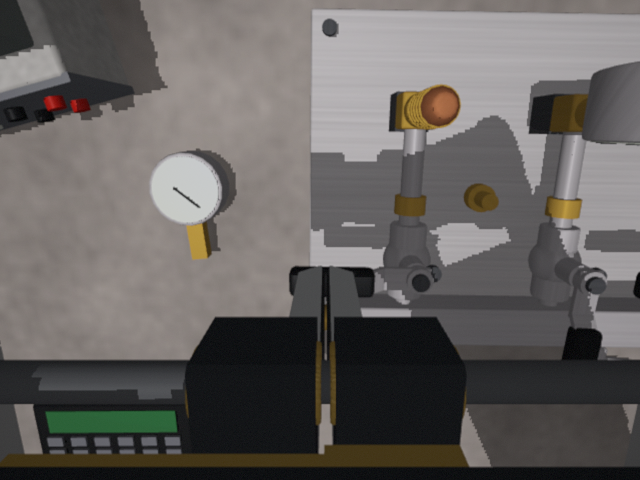

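The vent stem is at (421,282) and the vent lever's far edge at row 267, with the finger above it. I'll check these positions in world coordinates.

Run:
```python
from h import *
import json
c=json.load(open("w3.json"))
for n,p,z in(("Vstem",(421,282),118),("lever far edge",(365,267),114),("lever tip",(290,282),112),("finger",(326,268),187)): print(n,ray("w",p,z,c).round(1))
```

```text
Vstem [573.5 232. ]
lever far edge [582.4 268.6]
lever tip [571.  318.5]
finger [607.4 294.5]
```

View pics/t2.png

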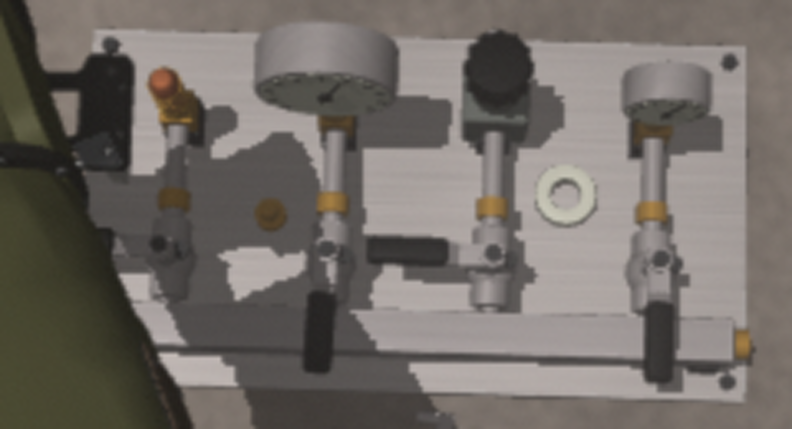

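The inlet is closed and nothing else has moved. Next is the vent: shift slightly back, descend and push.

Emit:
arm_command([
  {"hand": -1, "x": 0.006, "y": 0, "z": 0, "yaw": 0},
  {"hand": -1, "x": 0, "y": 0, "z": 0.03, "yaw": 0},
  {"hand": -1, "x": 0, "y": 0, "z": 0.03, "yaw": 0},
  {"hand": -1, "x": 0, "y": 0, "z": 0.03, "yaw": 0},
  {"hand": -1, "x": 0, "y": 0, "z": 0, "yaw": 0},
  {"hand": -1, "x": -0.006, "y": 0, "z": 0, "yaw": 0},
  {"hand": -1, "x": -0.006, "y": 0, "z": 0, "yaw": 0},
  {"hand": -1, "x": -0.005, "y": 0, "z": 0, "yaw": 0},
  {"hand": -1, "x": -0.005, "y": -0.001, "z": 0, "yaw": 0},
  {"hand": -1, "x": -0.005, "y": -0.001, "z": 0, "yaw": 0},
])

```text
clock: 8.2
eef_pos: [580.0, 296.0, 99.3]
eef_rot: [-3.141, -0.004, 0.001]
wrist_force: [6.5, -3.7, 2.1]
finger_gap: 0.4
finger_force: 3.2
```

Emit:
arm_command([
  {"hand": -1, "x": -0.005, "y": -0.001, "z": 0, "yaw": 0},
  {"hand": -1, "x": -0.005, "y": -0.001, "z": 0, "yaw": 0},
  {"hand": -1, "x": -0.006, "y": 0, "z": 0, "yaw": 0},
  {"hand": -1, "x": -0.006, "y": 0.001, "z": 0, "yaw": 0},
  {"hand": -1, "x": -0.005, "y": 0.001, "z": 0, "yaw": 0},
  {"hand": -1, "x": -0.005, "y": 0.0015, "z": 0, "yaw": 0},
  {"hand": -1, "x": -0.005, "y": 0.002, "z": 0, "yaw": 0},
  {"hand": -1, "x": -0.005, "y": 0.0025, "z": 0, "yaw": 0},
  {"hand": -1, "x": -0.004, "y": 0.0025, "z": 0, "yaw": 0},
])

```text
clock: 9.1
eef_pos: [533.8, 288.1, 99.0]
eef_rot: [-3.14, -0.004, 0.001]
wrist_force: [7.4, 1.7, 0.4]
finger_gap: 0.6
finger_force: 2.8
```

Next to (517,276), then (509,264).

Emit:
arm_command([
  {"hand": -1, "x": -0.004, "y": 0.003, "z": 0, "yaw": 0},
  {"hand": -1, "x": -0.004, "y": 0.003, "z": 0, "yaw": 0},
  {"hand": -1, "x": -0.004, "y": 0.003, "z": 0, "yaw": 0},
  {"hand": -1, "x": -0.004, "y": 0.003, "z": 0, "yaw": 0},
  {"hand": -1, "x": -0.003, "y": 0.004, "z": 0, "yaw": 0},
  {"hand": -1, "x": -0.003, "y": 0.004, "z": 0, "yaw": 0},
  {"hand": -1, "x": -0.002, "y": 0.004, "z": 0, "yaw": 0},
])

```text
clock: 9.8
eef_pos: [509.7, 264.5, 99.0]
eef_rot: [-3.14, -0.004, 0.001]
wrist_force: [4.9, 3.6, 0.9]
finger_gap: 0.5
finger_force: 2.4
```

Emit:
arm_command([
  {"hand": -1, "x": -0.001, "y": 0.003, "z": 0, "yaw": 0},
  {"hand": -1, "x": -0.001, "y": 0.003, "z": 0, "yaw": 0},
])

```text
clock: 10.0
eef_pos: [507.7, 258.5, 99.0]
eef_rot: [-3.139, -0.004, 0.001]
wrist_force: [4.6, 4.2, 0.4]
finger_gap: 0.4
finger_force: 2.4
```

Emit:
arm_command([
  {"hand": -1, "x": 0, "y": 0.002, "z": 0, "yaw": 0},
  {"hand": -1, "x": 0, "y": 0.002, "z": 0, "yaw": 0},
])

```text
clock: 10.2
eef_pos: [507.2, 254.6, 98.9]
eef_rot: [-3.14, -0.002, 0.001]
wrist_force: [-1.2, 6.4, 3.0]
finger_gap: 0.4
finger_force: 2.8
```

Emit:
arm_command([
  {"hand": -1, "x": 0, "y": 0.001, "z": 0, "yaw": 0},
])

```text
clock: 10.3
eef_pos: [507.0, 253.7, 98.8]
eef_rot: [-3.14, -0.002, 0.001]
wrist_force: [-2.8, 4.9, 3.0]
finger_gap: 0.7
finger_force: 2.8
```

Emit:
arm_command([
  {"hand": -1, "x": 0, "y": 0.001, "z": 0, "yaw": 0},
])

```text
clock: 10.4
eef_pos: [506.9, 252.8, 98.8]
eef_rot: [-3.14, -0.001, 0.001]
wrist_force: [-3.2, 5.6, 3.2]
finger_gap: 0.5
finger_force: 2.8
```

Emit:
arm_command([
  {"hand": -1, "x": 0, "y": 0.001, "z": 0, "yaw": 0},
])

```text
clock: 10.5
eef_pos: [506.8, 252.0, 98.8]
eef_rot: [-3.139, -0.001, 0.001]
wrist_force: [-4.0, 12.3, 3.4]
finger_gap: 0.3
finger_force: 6.0
```

Emit:
arm_command([
  {"hand": -1, "x": 0, "y": 0.001, "z": 0, "yaw": 0},
])

```text
clock: 10.6
eef_pos: [506.8, 251.9, 98.9]
eef_rot: [-3.137, -0.002, 0.001]
wrist_force: [-2.7, 17.8, 1.0]
finger_gap: 0.4
finger_force: 8.9
```

The stop is reached. Hold for 0.2 s, back off to +y and lift, then check.

Emit:
arm_command([
  {"hand": -1, "x": 0, "y": 0, "z": 0, "yaw": 0},
  {"hand": -1, "x": 0, "y": 0, "z": 0, "yaw": 0},
  {"hand": -1, "x": 0, "y": -0.006, "z": 0, "yaw": 0},
  {"hand": -1, "x": 0, "y": -0.012, "z": 0, "yaw": 0},
  {"hand": -1, "x": 0, "y": -0.012, "z": 0, "yaw": 0},
  {"hand": -1, "x": 0, "y": 0, "z": -0.03, "yaw": 0},
  {"hand": -1, "x": 0, "y": 0, "z": -0.03, "yaw": 0},
  {"hand": -1, "x": 0, "y": 0, "z": -0.03, "yaw": 0},
  {"hand": -1, "x": -0.03, "y": 0, "z": 0, "yaw": 0},
  {"hand": -1, "x": -0.03, "y": 0, "z": 0, "yaw": 0},
])

```text
clock: 11.6
eef_pos: [446.5, 280.4, 188.0]
eef_rot: [-3.141, -0.001, 0.001]
wrist_force: [0.3, 0.7, 0.6]
finger_gap: 0.5
finger_force: 0.0
```

Emit:
arm_command([
  {"hand": -1, "x": -0.03, "y": 0, "z": 0, "yaw": 0},
  {"hand": -1, "x": -0.03, "y": 0, "z": 0, "yaw": 0},
  {"hand": -1, "x": 0, "y": 0, "z": 0, "yaw": 0},
  {"hand": -1, "x": 0, "y": 0, "z": 0, "yaw": 0},
])

```text
clock: 12.0
eef_pos: [387.1, 280.4, 188.0]
eef_rot: [-3.141, -0.001, 0.002]
wrist_force: [-0.0, -0.4, 0.2]
finger_gap: 0.5
finger_force: 0.0
```

Run:
```python
from cell import manip,camera
import cv2,numpy as np
a=camera("scene")[220:360,220:480,::-1]; b=camera("top")[122:252,185:425,::-1]
cv2.imwrite("pics/end.png",np.vstack([cv2.resize(a,(552,297)),cv2.resize(b,(552,299))])); s=manip.read_state(); print(s["eef_pos"],s["wrist_force"],s["clock"])
```

```text
[387.65955772 280.03880353 187.55346257] [-0.61855539 -0.35061284  0.13652698] 12.1
```

View pics/end.png

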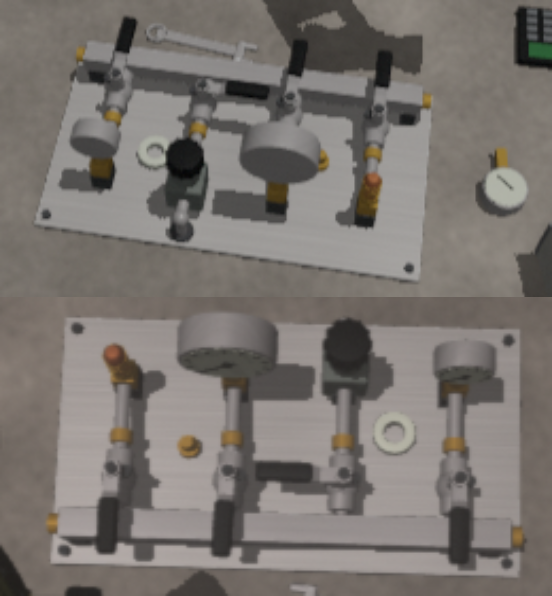

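The vent lever is in line with its pipe and over the header, the inlet lever lies across its pipe, and everything else is where it was.

```bash
python3 -c "
from cell import manip; print(manip.sign_off())"
```

```text
the job is handed in; nothing more can be done
None
```

The inlet valve was pushed to its closed stop and then the vent valve to its open stop, and the job was handed in at about 12 s; the last pictures show both gauge valves still open and the loose things in view unmoved, but sign-off returned no verdict.

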